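# Close the filtration station and hold its cover down

### The job

Get the filtration station ready: first push its open drip drawer fully home until it seats, then bring the white cover by its yellow grip, square to the station, over the brass locating pin (which the cover hides) and slide it about until it drops flat onto the gasket bed. Then press the cover, and the sprung bed under it, fully down and finish like that: keep your fingers on the cover and keep it pressed, do not let go. Leave the jar, the bottle and the little carton where they stand.

Things in the scene. Friction and masses are not known exactly. Their poses are not given: they have to be found in the camera images.
- station: Filtration station, fixed (place and yaw vary): white housing 140 mm deep (own x) by 170 mm wide (own y), top 62 mm above the worktop; origin at the centre of its underside; own +x points from the drawer side to the back. A blue-fronted drip drawer comes out toward own -x; on top lies a sprung aluminium bed with a brass pin through the middle.
- drip_drawer (a joint): How far the drip drawer stands open, m: 0 = home, up to 0.08 (it starts 0.03 to 0.06 open). It moves along the station's own x and closes toward +x. Sliding friction about 1.2 N; about 6 mm before home a sprung detent resists with about 3 N more, past that it snaps home by itself; hard stop at 0.
- drawer_bar (a point): Middle of the outer (robot-side) face of the drawer's steel bar handle: round bar 10 mm thick, 90 mm long along the station's y, 34 mm above the worktop, its centre 28 mm off the blue front (whose top is 53 mm above the worktop). Moves with the drawer; at home it lies 115 mm from the station's origin toward own -x. Push it along the station's +x.
- pin_tip (a point): Top of the fixed brass locating pin, on the station's vertical centre line, 88 mm above the worktop. Pin 12 mm in diameter, its last 6 mm taper to 5 mm; it stands 14 mm above the unpressed bed.
- bed_top (a point): Centre of the top face of the sprung aluminium gasket bed, 96 mm (station x) by 138 mm (station y), 74 mm above the worktop when not pressed. The cover lies on it when it has dropped over the pin.
- gasket_bed (a joint): How far the bed is pressed down, m: 0 = up, 0.008 = bottom stop. Springs: starts to yield at about 4.8 N, about 14.5 N at the bottom (the cover's own weight, about 2 N, does not move it).
- cover: Loose white plate 86 (own x) x 128 (own y) x 10 mm, 0.15-0.3 kg, 44 mm high with its yellow grip. Origin: centre of its flat underside = mouth of its blind bore (14 mm wide, 2 mm chamfer, 27 mm deep straight up). Starts flat on the worktop left or right of the station. On the station its long side runs along the station's y, either way round.
- cover_grip (a point): Grip point 32 mm above the cover's underside, in the yellow grip block: 30 mm thick (cover x), 64 mm long (cover y), from 10 mm to 44 mm above the underside, centred over the bore.
- culture_tub: Bystander: white plastic jar with a yellow lid, 68 mm across, 74 mm high; origin at the centre of its underside. It stands on the side of the station where the cover is not.
- reagent_bottle: Bystander: white wide-mouth bottle, 78 mm across, 103 mm high; origin at the centre of its underside.
- kit_carton: Bystander: small blue and white carton, 52 x 76 x 42 mm; origin at the centre of its underside.
Things that resemble listed ones, but are neither listed nor needed, are in the scene too. Leave any black look-alike of the cover alone.

How it is judged:
By the outcome, as a careful person would: the job done as asked, in the order asked, and still so for the second after the job is handed in, while the arm keeps its last pose, push and grip.
It also fails if it takes over 58 s, if anything falls off the work surface, if the arm or the gripper's body presses on something with over 40 N, if the wrist force passes 120 N, or if a joint passes its speed limit or range.

### The arm

A 6-joint arm with a two-finger parallel gripper is mounted at the origin on a cart in front of the work surface, level with it; the furniture and walls round the work are solid. World frame = base frame: x ahead of the robot, y to its left, z up, the work surface at z = 0. Lengths are in mm, angles in rad, forces in N, time in s.
With the tool pointing down it reaches from about 350 to 875 mm from the base axis. Payload 4.2 kg.
Tool frame: the origin (TCP) lies between the finger pads; the fingertips stand 25 mm ahead of it and the grasp point (between the pads) lies 6 mm ahead of it; z points along the fingers, y is the line along which they close (so a half turn about z gives the same grasp; the last joint's range is limited). The gripper opens to 85 mm and grips with 20 to 120 N. Pads are 22 mm wide; open, the fingers measure 114 mm over their backs; the gripper's body (76 mm by 85 mm) begins 54 mm behind the grasp point. The pads swing forward as they close: fully open they stand 13 mm farther back than shut.
Start: joints at [-1.09, 0.385, 0.008, 0, -1.194, -0.259], TCP at [137.509, -609.664, 256.312] pointing down, gripper open.
Joint ranges: [-3.14, 3.14], [-1.21, 2.06], [-1.07, 1.41], [-3.16, 2.05], [-2.99, -0.16], [-3.1, 3.1]. Speed limits (rad/s): [2.79, 2.79, 3.14, 3.14, 3.14, 3.14].

### API

Orientations are given as a unit quaternion [x, y, z, w].
In Python, from bench import arm gives the robot as it stands.
- The arm moves only by the shell command python3 -m pendant 'ROWS'. ROWS is JSON, a list of rows, each a list of 7 numbers: the shift along the tool's x, y, z in m, then the turn, a rotation vector about the tool's x, y, z in degrees, then the finger opening in m, from 0 to 0.0854. In form: [[x, y, z, wx, wy, wz, fingers], ...]. A call has 1 to 12 rows; each row shifts and turns the commanded pose from where the row before left it, along the tool's axes as they then stand; what a row does not reach is not made up. A row lasts 1/10 s, in which the tool goes at most 50 mm and 8.59 degrees, less where a joint would pass 70% of its speed; a pose out of reach is approached as far as the arm can. A call is refused whole if a number of a shift passes 0.05 or a number of a turn 8.59, either way. A call with a gripper value outside its range is refused whole. The fingers move at their own pace and stop on an object; the grip force is fixed at half the most. Time passes only in rows, so rows that do not move let the fingers close. It gives the time, the measured TCP pose, the force, the opening and the grip force at its end, in the units of the state.
- arm.read_state(): the state, without advancing time (a new reading comes with each control period).
- arm.get_image(name): name is "scene" or "top"; returns a dict with "image" (420x560x3 uint8, red, green, blue), "fx", "fy", "cx", "cy" (pixels), "k1" (the pictures are not rectified: a ray, as slopes to the right and down, at radius r is drawn at 1 + k1 r^2 times it, then the intrinsics apply), "xyz" and "rotation" of the camera in the world. Camera axes: x right, y down, z forward; pixel columns grow to the right and rows downward; lengths in mm; the calibration is good to about 2 mm. A picture is of the moment at which its call begins. There is no depth.
- arm.job_done(): hands the job in; it is judged then, once.
The state is a dict: "clock": time; "joints": joint angles; "joint_vel": joint speeds; "joint_efforts": joint torques, N m; "position": TCP position; "ee_rot": TCP orientation; "contact_force": force on the tool from outside, world axes, zero at the start; "wrist_torque": the same for the moment, N m; "gripper_width": finger opening in mm; "grasp_force": force on a finger pad.
Only numpy, scipy, OpenCV 4.12 (cv2) and the standard library are available. Lean on these libraries where they do the work, as an engineer would, in place of code of your own. Each camera call takes 0.05 s, during which the arm holds its last target. There are 200 camera calls.

## Working session

There is one attempt and no reset: what is moved stays moved. The work goes in short steps, Python scripts to look and compute and a shell command to move; the robot and the scene stay as the last step left them, time stands still between calls to the robot, and variables do not carry over. Pictures are saved under pics/ and viewed, at most 10 in all, crops included, and the job is handed in when it is done.

```bash
mkdir -p pics; ls; cat > h.py <<'E'
import numpy as np, cv2
from bench import arm
from scipy.spatial.transform import Rotation as R
def rot(c):
    r=np.array(c["rotation"],float)
    return r if r.shape==(3,3) else R.from_quat(r).as_matrix()
def grab(name,fn=None):
    c=arm.get_image(name)
    if fn: cv2.imwrite("pics/"+fn,cv2.cvtColor(c["image"],cv2.COLOR_RGB2BGR))
    return c
def ray(c,px):
    px=np.atleast_2d(np.array(px,float))
    d=np.c_[(px[:,0]-c["cx"])/c["fx"],(px[:,1]-c["cy"])/c["fy"]]
    u=d.copy()
    for _ in range(20): u=d/(1+c["k1"]*(u**2).sum(1,keepdims=True))
    return np.c_[u,np.ones(len(u))]@rot(c).T
def onz(c,px,z):
    v=ray(c,px);o=np.array(c["xyz"],float)
    return o+v*((z-o[2])/v[:,2:3])
E
python3 - <<'E'
from h import *
for n in("scene","top"):
    c=grab(n,n+"0.png"); print(n,{k:v for k,v in c.items() if k!="image"})
s=arm.read_state();print(s)
E
```

```text
pics
scene {'fx': 496.76421066520516, 'fy': 496.76421066520516, 'cx': 275.4771685120251, 'cy': 207.17270534499585, 'k1': -0.11032421336781638, 'xyz': array([-88.34967892, 691.21986336, 870.10183927]), 'rotation': array([-0.35657615,  0.83109077, -0.39519675,  0.16112455])}
top {'fx': 409.73412991943127, 'fy': 409.73412991943127, 'cx': 273.9796559810857, 'cy': 218.2027642922508, 'k1': -0.10110732689355073, 'xyz': array([ 386.56693253,   12.12505572, 1133.91702414]), 'rotation': array([ 0.70607776, -0.70005627,  0.07421651, -0.07659843])}
{'clock': 0.1, 'joints': array([-1.09038821e+00,  3.85487670e-01,  6.75356587e-03, -4.15093765e-04,
       -1.19398923e+00, -2.58607202e-01]), 'joint_vel': array([-9.25594935e-05, -1.78246425e-03,  3.57114649e-03, -5.87214715e-04,
        5.50394226e-04,  1.95854754e-03]), 'joint_efforts': array([-4.38737352e-04, -3.93318021e+01,  1.88928884e+01,  4.19793248e+00,
       -2.60651737e-03,  1.15297263e-05]), 'position': array([ 137.40731698, -609.22604623,  255.32554303]), 'ee_rot': array([-1.10597136e-01,  9.93864834e-01,  9.68141577e-04, -1.68082588e-04]), 'contact_force': array([ 0.14881819,  0.1398103 , -0.28645678]), 'wrist_torque': array([ 0.02262095,  0.03104773, -0.02756774]), 'grasp_force': 0.0, 'gripper_width': 85.29612991397765}
```

View pics/top0.png

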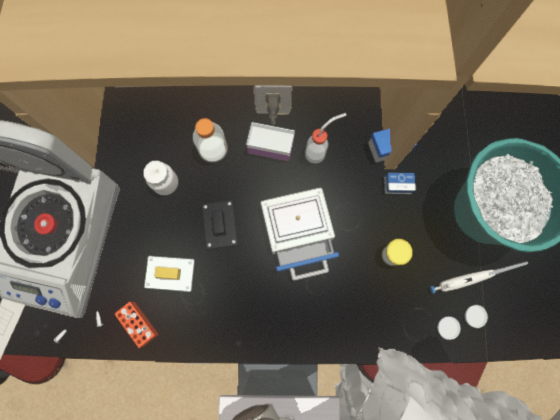

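View pics/scene0.png

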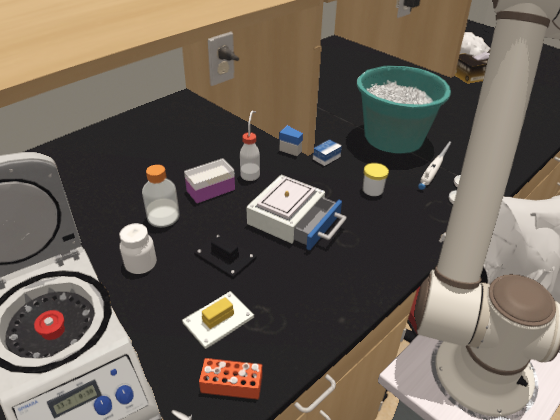

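The top view shows the station at about (298,218) with its pin near (297,217), the blue front at (308,262) and the bar at (312,273). The cover is at (169,273) with its yellow grip at (167,272), the jar at (399,252), the bottle at (160,178) and the carton at (401,183). The scene view agrees: the cover is at (218,318), the station at (288,205) and the black look-alike at (225,253).

```bash
python3 - <<'E'
from h import *
def comp(m,near):
    n,l,st,ce=cv2.connectedComponentsWithStats(m.astype(np.uint8))
    i=min(range(1,n),key=lambda k:np.hypot(*(ce[k]-near))-min(st[k,4],300)/10); return l==i,ce[i],st[i]
def rect(c,mask,z):
    p=np.argwhere(mask)[:,::-1]; w=onz(c,p,z)[:,:2].astype(np.float32)
    (cx,cy),(a,b),t=cv2.minAreaRect(w); return np.round([cx,cy,a,b,t],1)
for n,g,bl,pin,cov in(("top",(167,272),(308,262),(297,217),(185,264)),("scene",(218,312),(325,222),(288,195),(200,322))):
    c=grab(n);im=c["image"];h=cv2.cvtColor(im,cv2.COLOR_RGB2HSV);H,S,V=h[...,0],h[...,1],h[...,2]
    m,ce,st=comp((H>15)&(H<35)&(S>120)&(V>60),g);print(n,"grip",ce,st[4],onz(c,ce,44).round(1),rect(c,m,44))
    m2,ce,st=comp(((S<60)&(V>130)),cov); m2=m2|m;print(" cover",ce,st[4],rect(c,m2,10))
    m,ce,st=comp((H>95)&(H<125)&(S>120)&(V>50),bl);print(" blue",ce,st,rect(c,m,53))
    m,ce,st=comp((H>8)&(H<35)&(S>60)&(V>50),pin);print(" pin",ce,st,onz(c,ce,86).round(1))
    x,y=pin; cv2.imwrite(f"pics/{n}c.png",cv2.cvtColor(cv2.resize(im[y-60:y+80,x-70:x+80],None,fx=4,fy=4,interpolation=2),cv2.COLOR_RGB2BGR))
E
cd pics; python3 -c "
import cv2,numpy as np
a=cv2.imread('topc.png');b=cv2.imread('scenec.png');cv2.imwrite('both.png',cv2.resize(np.hstack([a,b]),(800,373)))"
```

```text
top grip [166.98712446 272.87124464] 233 [[471.3 301.2  44. ]] [471.6 301.2  64.3  26.1  87. ]
 cover [169.45598731 273.45678033] 1261 [473.1 305.1 131.8  90.2  86.8]
 blue [306.55232558 261.65697674] [277 253  61  18 172] [504.9 -72.2   9.  165.   13.9]
 pin [297.5 217. ] [296 216   4   3   8] [[617.7 -44.9  86. ]]
scene grip [217.14948454 312.59106529] 582 [[459.7 316.1  44. ]] [460.2 315.6  71.3  48.   85.7]
 cover [217.59355723 321.41603838] 1459 [470.1 308.4 130.9  92.8  86.6]
 blue [323.09381238 224.85429142] [306 199  36  51 501] [489.5 -53.   30.3 211.4  13.7]
 pin [286.5 193.5] [285 191   4   6  20] [[610.1 -36.4  86. ]]
```

View pics/topc.png

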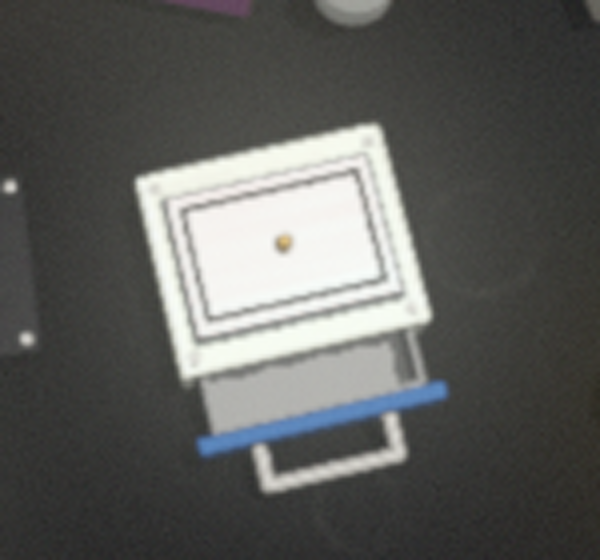

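```bash
cat >> h.py <<'E'
def rows(tgt,yaw=None):
    """needed tool-frame shift (mm) and tool-z turn (deg) to TCP tgt; yaw=angle of tool y"""
    s=arm.read_state();M=R.from_quat(s["ee_rot"]).as_matrix()
    print("pos",s["position"].round(1),"yaw_y",np.degrees(np.arctan2(M[1,1],M[0,1])).round(2),"F",np.round(s["contact_force"],1),"clk",s["clock"])
    d=np.array(tgt)-s["position"]
    if yaw is not None: print(" tilt z",M[:,2].round(4)," turn about tool z:",-((yaw-np.degrees(np.arctan2(M[1,1],M[0,1]))+180)%360-180))
    print(" tool shift",(M.T@d).round(1))
E
python3 - <<'E'
from h import *
c=grab("top");o=np.array([227,157])
cr=np.array([(138,178),(380,124),(431,318),(187,382)])/4+o-.4
w=onz(c,cr,62)[:,:2];print("housing",w.round(1),w.mean(0).round(1))
e=lambda a,b:(np.linalg.norm(w[b]-w[a]).round(1),np.degrees(np.arctan2(*(w[b]-w[a])[::-1])).round(1))
print(e(0,1),e(3,2),e(3,0),e(2,1))
b=onz(c,np.array([(204,447),(446,389)])/4+o-.4,53)[:,:2];print("blue",b,np.degrees(np.arctan2(*(b[0]-b[1])[::-1]))-90)
bar=onz(c,np.array([(266,490),(406,458)])/4+o-.4,36)[:,:2];print("bar",bar,bar.mean(0),np.degrees(np.arctan2(*(bar[0]-bar[1])[::-1]))-90)
C=w.mean(0);t=np.radians(13.8);ex=np.array([np.cos(t),np.sin(t)])
print("bar in station x", (bar-C)@ex,(bar-C)@[-ex[1],ex[0]], "pin", (np.array([617.7,-44.9])-C)@np.c_[ex,[-ex[1],ex[0]]])
p=C+ex*((bar.mean(0)-C)@ex-40); print("pre",p)
rows([p[0],p[1],255],103.8)
E
```

```text
housing [[ 666.2   52. ]
 [ 705.6 -112.2]
 [ 571.8 -144. ]
 [ 527.9   17.6]] [617.9 -46.7]
(np.float64(168.9), np.float64(-76.5)) (np.float64(167.6), np.float64(-74.8)) (np.float64(142.5), np.float64(14.0)) (np.float64(137.5), np.float64(13.4))
blue [[ 486.05958708    6.10737843]
 [ 525.61206722 -154.38209005]] 13.844598561729555
bar [[ 459.32735384  -35.45954635]
 [ 481.19258625 -129.16001293]] [470.25997005 -82.30977964] 13.135060453579527
bar in station x [-151.28858603 -152.40520557] [ 48.69093804 -47.52038659] pin [0.2606556  1.74581501]
pre [431.5542067  -92.41949927]
pos [ 137.4 -609.5  255.8] yaw_y 102.7 F [ 0.7 -0.5  0.1] clk 0.25
 tilt z [-3.e-04  9.e-04 -1.e+00]  turn about tool z: -1.0965424687631469
 tool shift [-400.6  439.7    1.2]
```

```bash
python3 -m pendant '[[-0.033,0.0365,0,0,0,-1.1,0],[-0.033,0.0365,0,0,0,0,0],[-0.033,0.0365,0,0,0,0,0],[-0.033,0.0365,0,0,0,0,0],[-0.033,0.0365,0,0,0,0,0],[-0.033,0.0365,0,0,0,0,0],[-0.033,0.0365,0,0,0,0,0],[-0.033,0.0365,0,0,0,0,0],[-0.033,0.0365,0,0,0,0,0],[-0.033,0.0365,0,0,0,0,0],[-0.033,0.0365,0,0,0,0,0],[-0.033,0.0365,0,0,0,0,0]]'
python3 - <<'E'
from h import *
rows([431.5,-92.4,46],103.8)
E
```

```text
clock: 1.45
position: [418.8, -88.2, 256.7]
ee_rot: [-0.12, 0.993, -0.0, 0.001]
contact_force: [0.6, -1.1, 0.3]
gripper_width: -0.2
grasp_force: 0.0
pos [418.8 -88.2 256.7] yaw_y 103.84 F [ 0.6 -1.1  0.3] clk 1.45
 tilt z [ 1.1e-03  1.0e-04 -1.0e+00]  turn about tool z: 0.039060493740748825
 tool shift [-11.1  -7.  210.7]
```

```bash
python3 -m pendant '[[-0.004,-0.007,0.045,0,0,0,0],[0,0,0.045,0,0,0,0],[0,0,0.045,0,0,0,0],[0,0,0.04,0,0,0,0],[0,0,0.035,0,0,0,0],[0,0,0,0,0,0,0]]'
python3 -m pendant '[[-0.014,0,0,0,0,0,0],[-0.008,0,0,0,0,0,0],[-0.008,0,0,0,0,0,0],[-0.008,0,0,0,0,0,0],[-0.008,0,0,0,0,0,0],[-0.008,0,0,0,0,0,0],[-0.008,0,0,0,0,0,0]]'
python3 - <<'E'
from h import *
e=[.9711,.2385]
rows([618-126*e[0],-46-126*e[1],46],103.8)
E
```

```text
clock: 2.05
position: [420.7, -96.5, 42.7]
ee_rot: [-0.12, 0.993, 0.0, -0.005]
contact_force: [-0.3, -0.8, 0.1]
gripper_width: 0.2
grasp_force: 0.0
clock: 2.75
position: [484.1, -81.3, 46.4]
ee_rot: [-0.12, 0.993, -0.0, -0.001]
contact_force: [-2.6, -0.9, 2.7]
gripper_width: 0.1
grasp_force: 2.3
pos [484.1 -81.3  46.4] yaw_y 103.8 F [-2.6 -0.9  2.7] clk 2.75
 tilt z [-1.1e-03 -1.0e-04 -1.0e+00]  turn about tool z: -0.002589713343695621
 tool shift [-12.5   2.4   0.4]
```

```bash
python3 -m pendant '[[-0.004,0,0,0,0,0,0],[-0.003,0,0,0,0,0,0],[-0.003,0,0,0,0,0,0],[-0.003,0,0,0,0,0,0],[-0.003,0,0,0,0,0,0]]'
python3 - <<'E'
from h import *
e=[.9711,.2385]
rows([618-126*e[0],-46-126*e[1],46],103.8)
E
```

```text
clock: 3.25
position: [497.6, -77.9, 45.7]
ee_rot: [-0.12, 0.993, 0.0, -0.003]
contact_force: [-9.8, -3.4, 4.9]
gripper_width: 0.0
grasp_force: 5.1
pos [497.6 -77.9  45.7] yaw_y 103.76 F [-9.8 -3.4  4.9] clk 3.25
 tilt z [-5.1e-03 -5.0e-04 -1.0e+00]  turn about tool z: -0.044975146822338274
 tool shift [ 1.4  2.3 -0.3]
```

```bash
python3 -m pendant '[[-0.002,0,0,0,0,0,0],[0,0,0,0,0,0,0]]'; python3 -m pendant '[[-0.002,0,0,0,0,0,0],[0,0,0,0,0,0,0]]'
```

```text
clock: 3.45
position: [497.5, -77.9, 45.6]
ee_rot: [-0.12, 0.993, -0.0, -0.005]
contact_force: [-9.9, -3.1, 7.6]
gripper_width: -0.0
grasp_force: 4.8
clock: 3.65
position: [497.7, -77.9, 45.4]
ee_rot: [-0.119, 0.993, -0.0, -0.007]
contact_force: [-12.2, -4.0, 10.2]
gripper_width: 0.1
grasp_force: 6.4
```

```bash
python3 -m pendant '[[0.02,0,0,0,0,0,0],[0.02,0,0,0,0,0,0],[0,0,-0.045,0,0,0,0],[0,0,-0.045,0,0,0,0],[0,0,-0.045,0,0,0,0],[0,0,0,0,0,0,0]]'
python3 - <<'E'
from h import *
rows([473,304,150],177)
E
```

```text
clock: 4.25
position: [470.3, -85.6, 188.2]
ee_rot: [-0.121, 0.993, -0.001, 0.009]
contact_force: [0.7, 0.3, -0.4]
gripper_width: 0.1
grasp_force: 0.0
pos [470.3 -85.6 188.2] yaw_y 103.92 F [ 0.7  0.3 -0.4] clk 4.25
 tilt z [ 1.800e-02  8.000e-04 -9.998e-01]  turn about tool z: -73.08410237600773
 tool shift [-95.7 377.7  38.6]
```

```bash
python3 -m pendant '[[-0.0106,0.042,0,0,0,0,0],[-0.0106,0.042,0,0,0,0,0],[-0.0106,0.042,0,0,0,0,0],[-0.0106,0.042,0,0,0,0,0],[-0.0106,0.042,0,0,0,0,0],[-0.0106,0.042,0,0,0,0,0],[-0.0106,0.042,0,0,0,0,0],[-0.0106,0.042,0,0,0,0,0],[-0.0106,0.042,0,0,0,0,0],[0,0,0,0,0,0,0]]'
python3 -m pendant '[[0,0,0,0,0,-8.12,0.0854],[0,0,0,0,0,-8.12,0.0854],[0,0,0,0,0,-8.12,0.0854],[0,0,0,0,0,-8.12,0.0854],[0,0,0,0,0,-8.12,0.0854],[0,0,0,0,0,-8.12,0.0854],[0,0,0,0,0,-8.12,0.0854],[0,0,0,0,0,-8.12,0.0854],[0,0,0,0,0,-8.12,0.0854],[0,0,0,0,0,0,0.0854],[0,0,0,0,0,0,0.0854]]'
python3 - <<'E'
from h import *
rows([473,304,38],177)
grab("scene","s2.png");grab("top","t2.png")
E
```

```text
clock: 5.25
position: [468.3, 309.6, 180.9]
ee_rot: [-0.123, 0.992, 0.001, 0.002]
contact_force: [-0.9, 0.0, -0.4]
gripper_width: 0.3
grasp_force: 0.0
clock: 6.35
position: [467.4, 303.9, 181.1]
ee_rot: [-0.686, 0.727, 0.0, 0.0]
contact_force: [0.8, -0.3, -0.2]
gripper_width: 85.4
grasp_force: 0.0
pos [467.4 303.9 181.1] yaw_y 176.71 F [ 0.8 -0.3 -0.2] clk 6.35
 tilt z [ 5.e-04  6.e-04 -1.e+00]  turn about tool z: -0.2928533052827902
 tool shift [ -0.3  -5.5 143.1]
```

View pics/s2.png

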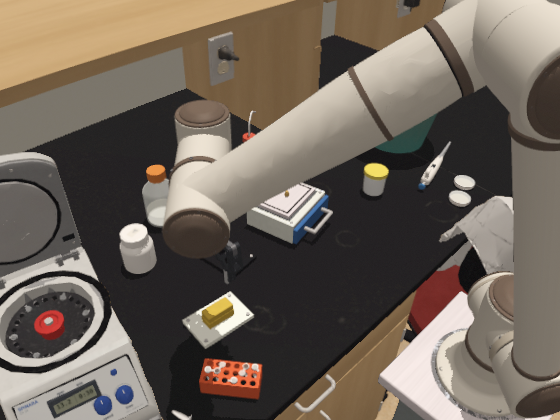

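The drawer bar now sits close to the station at (318,222), and the cover is untouched under the open gripper, with its grip at (218,312). I'll descend and grasp it.

```bash
python3 -m pendant '[[0,-0.0055,0.04,0,0,-0.3,0.0854],[0,0,0.04,0,0,0,0.0854],[0,0,0.03,0,0,0,0.0854],[0,0,0.02,0,0,0,0.0854],[0,0,0.01,0,0,0,0.0854],[0,0,0.001,0,0,0,0.0854],[0,0,0,0,0,0,0.02],[0,0,0,0,0,0,0.02],[0,0,0,0,0,0,0.02],[0,0,0,0,0,0,0.02],[0,0,0,0,0,0,0.02],[0,0,0,0,0,0,0.02]]'
python3 - <<'E'
from h import *
rows([473,304,39],177)
E
```

```text
clock: 7.65
position: [473.3, 304.1, 41.5]
ee_rot: [-0.69, 0.724, -0.0, 0.001]
contact_force: [-0.3, 0.8, 7.2]
gripper_width: 29.0
grasp_force: 61.3
pos [473.3 304.1  41.5] yaw_y 177.21 F [-0.3  0.8  7.2] clk 7.65
 tilt z [ 0.0018  0.0015 -1.    ]  turn about tool z: 0.21402723985644911
 tool shift [0.1 0.3 2.5]
```

```bash
python3 -m pendant '[[0,0,-0.01,0,0,0,0.02],[0,0,-0.02,0,0,0,0.02],[0,0,-0.03,0,0,0,0.02],[0,0,-0.04,0,0,0,0.02],[0,0,-0.02,0,0,0,0.02],[0,0,0,0,0,0,0.02],[0,0,0,0,0,0,0.02]]'
python3 - <<'E'
from h import *
rows([618,-46,160],193.8)
grab("scene","s3.png")
E
```

```text
clock: 8.35
position: [471.7, 302.8, 159.5]
ee_rot: [-0.689, 0.725, 0.0, -0.001]
contact_force: [-0.8, -0.5, -3.1]
gripper_width: 29.0
grasp_force: 60.3
pos [471.7 302.8 159.5] yaw_y 177.14 F [-0.8 -0.5 -3.1] clk 8.35
 tilt z [-1.9e-03 -6.0e-04 -1.0e+00]  turn about tool z: -16.659673145679847
 tool shift [ 341.1 -163.5   -0.6]
```

View pics/s3.png

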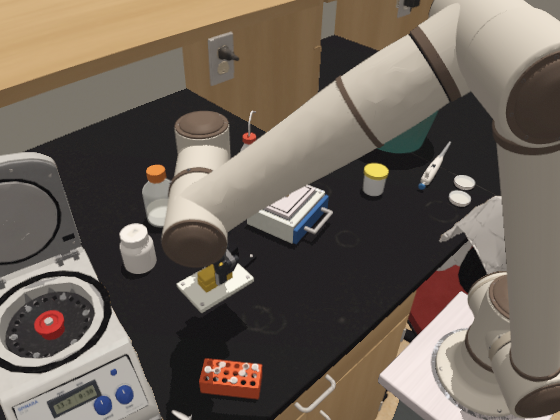

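```bash
python3 -m pendant '[[0.02,-0.0096,0,0,0,0,0.02],[0.037,-0.0178,0,0,0,0,0.02],[0.037,-0.0178,0,0,0,0,0.02],[0.037,-0.0178,0,0,0,0,0.02],[0.037,-0.0178,0,0,0,0,0.02],[0.037,-0.0178,0,0,0,0,0.02],[0.037,-0.0178,0,0,0,0,0.02],[0.037,-0.0178,0,0,0,0,0.02],[0.037,-0.0178,0,0,0,0,0.02],[0.025,-0.012,0,0,0,-5.6,0.02],[0,0,0,0,0,-5.6,0.02],[0,0,0,0,0,-5.5,0.02]]'
python3 -m pendant '[[0,0,0,0,0,0,0.02],[0,0,0,0,0,0,0.02],[0,0,0,0,0,0,0.02]]'
python3 - <<'E'
from h import *
rows([618,-46,132],193.8)
grab("scene","s4.png");c=grab("top","t4.png")
import cv2
a=cv2.imread("pics/t4.png")[150:290,210:390];b=cv2.imread("pics/s4.png")[140:280,190:370]
cv2.imwrite("pics/c4.png",cv2.resize(np.vstack([a,b]),None,fx=2.1,fy=2.1,interpolation=2))
E
```

```text
clock: 9.6
position: [618.4, -46.7, 157.1]
ee_rot: [0.788, -0.616, -0.002, 0.002]
contact_force: [-0.6, 0.2, -2.6]
gripper_width: 29.2
grasp_force: 60.2
clock: 9.9
position: [619.2, -45.0, 159.4]
ee_rot: [0.787, -0.617, -0.001, 0.001]
contact_force: [1.2, 0.3, -2.4]
gripper_width: 28.9
grasp_force: 60.2
pos [619.2 -45.  159.4] yaw_y -166.17 F [ 1.2  0.3 -2.4] clk 9.9
 tilt z [-1.8e-03 -2.0e-04 -1.0e+00]  turn about tool z: 0.03109898283196344
 tool shift [ 0.7  1.4 27.4]
```

View pics/c4.png

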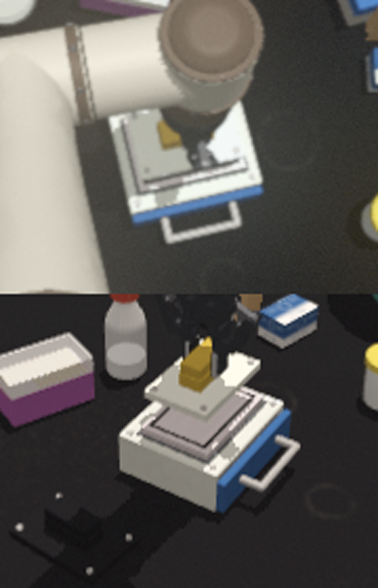

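```bash
python3 - <<'E'
from h import *
c=grab("scene")
p=np.array([(146,388),(211,407),(260,362)],float)/2.1; p=p-[0,140]+[190,140]
w=onz(c,p,128)[:,:2];print(w,(w[0]+w[2])/2,np.linalg.norm(w[1]-w[0]),np.linalg.norm(w[2]-w[1]))
# refine: white mask
E
```

```text
[[ 643.39236264   26.77899267]
 [ 565.22839983   -3.61443462]
 [ 587.49455127 -111.58147421]] [615.44345695 -42.40124077] 83.86516263344147 110.23911800591523
```

```bash
python3 -m pendant '[[0,0.001,0.015,0,0,0,0.02],[0,0,0.009,0,0,0,0.02],[0,0,0.002,0,0,0,0.02],[0,0,0.002,0,0,0,0.02],[0,0,0.002,0,0,0,0.02]]'; python3 -m pendant '[[0,0,0.002,0,0,0,0.02],[0,0,0.002,0,0,0,0.02]]';  python3 -m pendant '[[0,0,0.002,0,0,0,0.02],[0,0,0.002,0,0,0,0.02]]'
```

```text
clock: 10.55
position: [619.1, -45.4, 130.7]
ee_rot: [0.787, -0.616, 0.0, -0.0]
contact_force: [0.3, -0.2, -2.0]
gripper_width: 29.1
grasp_force: 60.2
clock: 10.75
position: [618.9, -45.4, 126.5]
ee_rot: [0.787, -0.616, 0.0, -0.0]
contact_force: [-0.3, -0.9, -2.3]
gripper_width: 28.9
grasp_force: 60.2
clock: 10.95
position: [619.0, -45.6, 122.5]
ee_rot: [0.787, -0.616, 0.0, -0.0]
contact_force: [0.7, -0.8, -2.2]
gripper_width: 29.2
grasp_force: 60.2
```

```bash
python3 -m pendant '[[0,0,0.002,0,0,0,0.02],[0,0,0.002,0,0,0,0.02]]';  python3 -m pendant '[[0,0,0.002,0,0,0,0.02],[0,0,0.001,0,0,0,0.02]]'; python3 -m pendant '[[0,0,0.002,0,0,0,0.02],[0,0,0.001,0,0,0,0.02]]'
```

```text
clock: 11.15
position: [619.0, -45.7, 118.4]
ee_rot: [0.787, -0.616, 0.0, -0.0]
contact_force: [0.6, -1.2, -1.1]
gripper_width: 29.1
grasp_force: 60.2
clock: 11.35
position: [618.9, -45.8, 115.5]
ee_rot: [0.787, -0.616, 0.0, 0.0]
contact_force: [-1.3, -1.6, 3.5]
gripper_width: 29.0
grasp_force: 60.8
clock: 11.55
position: [619.0, -45.7, 113.3]
ee_rot: [0.787, -0.616, 0.001, -0.0]
contact_force: [-1.9, -2.9, 5.2]
gripper_width: 29.1
grasp_force: 61.1
```

```bash
python3 -m pendant '[[0,0,0.002,0,0,0,0.02],[0,0,0.002,0,0,0,0.02]]';  python3 -m pendant '[[0,0,0.002,0,0,0,0.02],[0,0,0.001,0,0,0,0.02]]'; python3 -m pendant '[[0,0,0.002,0,0,0,0.02],[0,0,0,0,0,0,0.02]]'
```

```text
clock: 11.75
position: [619.0, -45.8, 110.0]
ee_rot: [0.788, -0.616, 0.001, -0.0]
contact_force: [-4.1, -1.3, 10.2]
gripper_width: 29.1
grasp_force: 61.5
clock: 11.95
position: [619.0, -45.8, 107.7]
ee_rot: [0.788, -0.616, 0.001, -0.0]
contact_force: [-5.0, -1.7, 13.0]
gripper_width: 29.5
grasp_force: 62.0
clock: 12.15
position: [619.0, -45.7, 107.5]
ee_rot: [0.788, -0.616, 0.001, -0.0]
contact_force: [-7.7, -1.1, 18.3]
gripper_width: 28.7
grasp_force: 62.8
```

```bash
python3 -m pendant '[[0,0.001,0.001,0,0,0,0.02],[0,0,0.001,0,0,0,0.02],[0,0,0,0,0,0,0.02]]'; python3 -m pendant '[[0,0,0.002,0,0,0,0.02],[0,0,0,0,0,0,0.02],[0,0,0,0,0,0,0.02]]'
python3 - <<'E'
from h import *
rows([618,-46,107.5],193.8)
grab("scene","s5.png");grab("top","t5.png")
a=cv2.imread("pics/t5.png")[150:290,210:390];b=cv2.imread("pics/s5.png")[140:280,190:370]
cv2.imwrite("pics/c5.png",cv2.resize(np.vstack([a,b]),None,fx=2.1,fy=2.1,interpolation=2))
E
```

```text
clock: 12.45
position: [618.9, -45.8, 107.4]
ee_rot: [0.788, -0.616, 0.002, -0.001]
contact_force: [-7.8, -0.6, 26.4]
gripper_width: 29.3
grasp_force: 63.9
clock: 12.75
position: [619.0, -45.8, 107.3]
ee_rot: [0.788, -0.616, 0.002, -0.001]
contact_force: [-10.6, 0.3, 34.1]
gripper_width: 29.1
grasp_force: 64.9
pos [619.  -45.8 107.3] yaw_y -165.99 F [-10.6   0.3  34.1] clk 12.75
 tilt z [ 0.0048 -0.0017 -1.    ]  turn about tool z: 0.2107047372157922
 tool shift [-0.   1.  -0.2]
```

View pics/c5.png

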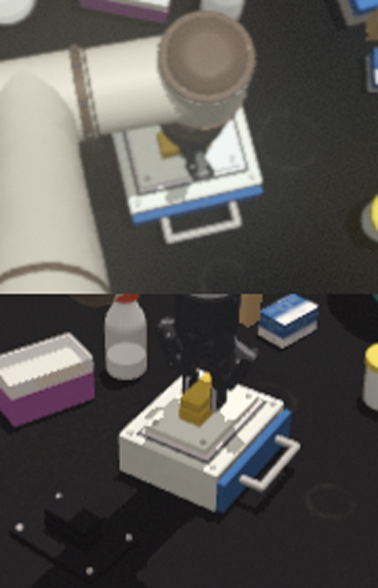

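The cover lies flat and square on the bed and is pressed to the stop: z stalls at 107.3 while the force rises. The drawer is flush. I'll ease the push slightly, then hand in.

```bash
python3 -m pendant '[[0,0,-0.002,0,0,0,0.02],[0,0,0,0,0,0,0.02],[0,0,0,0,0,0,0.02],[0,0,0,0,0,0,0.02]]' && python3 -c "
from bench import arm
s=arm.read_state();print(s['position'],s['contact_force'])
if s['contact_force'][2]>19: print(arm.job_done())"
```

```text
clock: 13.25
position: [618.9, -45.8, 107.4]
ee_rot: [0.788, -0.616, 0.002, -0.001]
contact_force: [-8.0, 0.1, 25.3]
gripper_width: 29.0
grasp_force: 63.9
[618.94946307 -45.77207597 107.38897198] [-7.97708957  0.10273365 25.33770613]
the job is handed in; nothing more can be done
None
```

I pushed the drawer home, dropped the cover over the pin onto the gasket bed, and handed the job in at 13.3 s with the fingers still holding the cover pressed to the bottom stop at about 25 N; the hand-in did not report a verdict.

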